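# Close, vent and pin a hinged filter holder

## Robot

A 7-joint arm with a two-finger parallel gripper is mounted at the origin on the work surface. World frame = base frame: x ahead of the robot, y to its left, z up, the work surface at z = 0. Lengths are in m, angles in rad, forces in N, time in s.
With the tool pointing down it reaches from about 0.425 to 1.025 m from the base axis. Payload 3.6 kg.
Tool frame: the origin (TCP) lies at the very end of the fingers, on their centre line; the grasp point (between the pads) lies 19 mm behind it (manip.hold_point_z is the distance from the TCP to the grasp point, in m); z points along the fingers, y is the line along which they close (so a half turn about z gives the same grasp; the last joint's range is limited). The gripper opens to 85 mm and grips with 20 to 120 N. Pads are 22 mm wide; open, the fingers measure 114 mm over their backs; the gripper's body (76 mm by 85 mm) begins 54 mm behind the grasp point. The pads swing forward as they close: fully open they stand 13 mm farther back than shut.
Start: joints at [1.242, 0.591, 0.048, 1.609, -0.033, 0.943, -0.034], TCP at [0.169, -0.705, 0.231] pointing down, gripper open.
Joint ranges: [-2.69, 2.69], [-0.47, 2.24], [-1.27, 1.36], [0.19, 2.51], [-1.53, 4.68], [0.08, 2.07], [-3.09, 3.09]. Speed limits (rad/s): [2.57, 2.57, 3.14, 3.14, 3.14, 3.14, 3.14].

## Interface

Orientations are given as a unit quaternion [x, y, z, w].
In Python, from rig import manip gives the robot as it stands.
- The arm moves only by the tool arm_command, never from a script. Its argument "series" is one flat list of numbers, 7 for each row, row after row: the turn, a rotation vector about the tool's x, y, z in rad, then the shift along the tool's x, y, z in mm, then the finger opening in mm, from 0 to 85.4. In form: [rx, ry, rz, x, y, z, claw, rx, ry, rz, x, y, z, claw, ...]. A call has 1 to 8 rows; each row shifts and turns the commanded pose from where the row before left it, along the tool's axes as they then stand; what a row does not reach is not made up. A row lasts 1/12 s, in which the tool goes at most 41.7 mm and 7.16 degrees, less where a joint would pass 70% of its speed; a pose out of reach is approached as far as the arm can. A call is refused whole if a number of a shift passes 41.7 or a number of a turn 0.125, either way. A call with a gripper value outside its range is refused whole. The fingers move at their own pace and stop on an object; "force" is the grip in N (left out, the last holds). Time passes only in rows, so rows that do not move let the fingers close. It gives the time, the measured TCP pose, the force, the opening and the grip force at its end, in the units of the state.
- manip.state(): the state, without advancing time (a new reading comes with each control period).
- manip.snapshot(name): name is "side" or "top" or "wrist"; returns (picture, depth): 420x560x3 uint8, blue, green, red; 420x560 float32, m along the optical axis (not along the pixel's ray), 0 where there is no reading.
- manip.get_calibration(name): a dict with "fx", "fy", "cx", "cy" (pixels), "pose" (4x4, takes a point from camera to world coordinates). Camera axes: x right, y down, z forward; pixel columns grow to the right and rows downward; lengths in m; the calibration is good to about 2 mm. A picture is of the moment at which its call begins: read the wrist's pose just before it. get_calibration takes no time and is no camera call; for the wrist camera it gives the pose at the moment of the call.
- manip.close_job(): hands the job in; it is judged then, once.
The state is a dict: "clock": time; "qpos": joint angles; "joint_vel": joint speeds; "joint_torque": joint torques, N m; "eef_pos": TCP position; "tool_rot": TCP orientation; "wrist_force": force on the tool from outside, world axes, zero at the start; "ft_torque": the same for the moment, N m; "width": finger opening in m; "grip_force": force on a finger pad.
Only numpy, scipy, OpenCV 4.12 (cv2) and the standard library are available. Lean on these libraries where they do the work, as an engineer would, in place of code of your own. Each camera call takes 0.05 s, during which the arm holds its last target. There are 200 camera calls.

## Task

Swing the open top plate of the filter holder over onto its base, then press the yellow vent plunger on it all the way down and let it spring back. Then take the red-handled locking pin from the tool stand and push it down through the holes of both lugs until its collar bears on the upper lug and the plates are squeezed fully shut on the gasket. Finish while still holding the pin by its grip and pressing it down, so that the plates stay shut for a colleague to fit the clamps; leave everything else on the bench where it is.

Things in the scene. Friction and masses are not known exactly. Their poses are not given: they have to be found in the camera images.
- holder: bare-metal membrane-filter holder bolted to the bench: round base plate 150 mm across, its top 65 mm above the bench, on three legs, and a round top plate hinged to it. Origin on the bench under the base plate's centre; +z up, +x towards the hinge (axis along y, 95 mm from the centre), -x towards the locking lugs.
- lid (a joint): opening angle of the top plate, rad: 0 shut, 1.57 upright, stop at 1.85. Near upright it stays where left; pushed over from the hinge side to below 1.1 it sinks by itself in 2 s onto the gasket and rests about 0.03 ajar (lug 6 mm high). About 6 N down at the lug squeezes it to 0; it rises again when let go. 20 N does no harm.
- lid_hinge (a point): middle of the hinge axis, 66 mm above the bench, in the plane of the top plate's underside. Axes as the holder's.
- lid_hole (a point): top centre of the hole in the top plate's lug, 195 mm from the hinge axis. Top plate: 0.75 kg, 150 mm across, 15 mm thick. Lug: a tab 34 mm wide, 10 mm thick, from 25 mm inside to 21 mm beyond the hole. Hole: through, 12 mm wide, 1.5 mm chamfer. 76 mm above the bench when shut. z: the plate's outward normal, -x away from the hinge.
- lug_hole (a point): top centre of the hole in the base's lug, 60 mm above the bench, right below the other hole when the plate is shut. Lug 14 mm thick; hole through, 12 mm wide, 1.5 mm chamfer, free space below. Axes as the holder's.
- vent (a joint): how far the vent plunger is pressed, m: 0 up, 0.008 at its stop. A spring takes it back up: 1.5 N to start, 5 N at the stop. Meanwhile the top plate gives up to 4 mm on its gasket under the plunger, until about 10 N.
- vent_top (a point): top centre of the vent plunger's yellow mushroom head, 26 mm across, on the top plate: 24 mm from the plate's centre towards the lug and 42 mm to the +y side, 39 mm above the plate's top face, 15 mm higher than the capped steel inlet (50 mm across) at the centre. z: the plate's outward normal; press towards -z.
- stand: white plastic tool stand, 190 x 60 x 55 mm, fixed, with three upright 12 mm holes in a row along its x axis, 65 mm apart, the middle one at its centre. In them stand, in any order, the red-handled pin, a black-handled driver and a blue T-handled key. Origin at the centre of its underside.
- pin: quick-release pin, about 80 g, upright in the stand. Origin at its lower tip, z up its axis. Steel shank 10 mm thick, 42 mm long, the last 8 mm tapered to 4 mm; then a collar 24 mm across, 4 mm thick (it rests on the stand, in the end on the upper lug), a 14 mm neck, a round red grip 22 mm thick from 54 to 92 mm above the tip.
- pin_grip (a point): middle of the pin's red grip, 73 mm above the tip and 31 mm above the collar's underside. Axes as the pin's.
- pin_tip (a point): lower tip of the pin. With the pin home and the plates shut it is 26 mm below the top face of the base's lug.
- driver: bystander: driver with a round black handle, 26 mm thick, in the stand; origin at its lower tip
- tkey: bystander: key with a blue T handle, 56 mm wide, in the stand; origin at its lower tip
- media: bystander: glass bottle with a blue cap, 70 mm across, 140 mm tall; origin under its centre
- beaker: bystander: glass beaker, 68 mm across, 85 mm tall; origin under its centre
- dish: bystander: flat round dish of spare membranes, 64 mm across, 14 mm tall; origin under its centre
- forceps: bystander: flat membrane forceps lying on the bench, 135 mm long along its x axis; origin under its centre
- rack: bystander: orange tube rack with capped tubes, 100 x 220 mm, 92 mm tall; origin under its centre
- washer: bystander: white wash bottle with a red cap and spout, 64 mm across, 172 mm tall; origin under its centre

How it is judged:
On the way, in this order (a step that is already met when the one before it is completed fails the run):
1. the top plate lies on the gasket with the vent plunger up (value of joint lid below 0.07 rad and value of joint vent below 0.003 m), for 0.2 s.
2. the vent plunger is pressed to its stop (value of joint lid below 0.07 rad and value of joint vent above 0.0065 m), for 0.1 s.
3. the vent plunger is back up and the pin is through both lugs (all of step 1 and z of pin_tip in the frame of lug_hole below -0.016 m and horizontal distance between pin_tip and lug_hole below 0.006 m), for 0.1 s.
At the end, for the whole second after the job is handed in: the top plate is squeezed fully shut (within 0.012 rad), the vent plunger is up, the pin is upright within 0.12 rad and through both lugs, tip 22 mm or more below the base lug's top and within 5 mm of the hole's axis, held by the gripper and pressing on the holder with over 3 N (value of joint lid below 0.012 rad and value of joint vent below 0.003 m and z of pin_tip in the frame of lug_hole below -0.022 m and horizontal distance between pin_tip and lug_hole below 0.005 m and angle between pin's own z axis and vertical below 0.12 rad and contact force between the fingers and pin above 3 N and contact force between pin and holder above 3 N); the arm keeps its last pose, push and grip.
It fails at once if a bystander is moved by more than 25 mm (distance of any of driver, tkey, media, beaker, dish, forceps, rack, washer from where it was at the start of the episode above 0.025 m).
It also fails if it takes over 61 s, if anything falls off the work surface, if the arm or the gripper's body presses on something with over 40 N, if the wrist force passes 120 N, or if a joint passes its speed limit or range.

## Working session

There is one attempt and no reset: what is moved stays moved. The work goes in short steps, Python scripts to look and compute and a tool call to move; the robot and the scene stay as the last step left them, time stands still between calls to the robot, and variables do not carry over. Pictures are saved under pics/ and viewed, at most 10 in all, crops included, and the job is handed in when it is done.

Besides the shell and the picture viewer there is one more tool, called after "Call:" in YAML: its name, and indented under it one key for each argument. arm_command: Moves the arm, as the interface text tells. Its arguments: {"type":"object","properties":{"series":{"type":"array"},"force":{"type":"number"}},"required":["series"]}

```bash
mkdir -p pics
cat > h.py <<'E'
import numpy as np, cv2
from rig import manip
from scipy.spatial.transform import Rotation as R
def snap(n,save=None):
    c=manip.get_calibration(n); im,d=manip.snapshot(n)
    if save: cv2.imwrite('pics/'+save,im); 
    np.savez('/tmp/%s.npz'%n,im=im,d=d,**{k:np.array(c[k]) for k in c}); return im,d,c
def load(n):
    z=np.load('/tmp/%s.npz'%n); return z['im'],z['d'],z
def cloud(d,c):
    v,u=np.mgrid[:d.shape[0],:d.shape[1]]
    P=np.stack([(u-c['cx'])/c['fx']*d,(v-c['cy'])/c['fy']*d,d],-1); T=np.array(c['pose'])
    W=P@T[:3,:3].T+T[:3,3]; W[d<=0]=np.nan; return W
def st():
    s=manip.state(); print({k:np.round(s[k],4).tolist() for k in ('clock','qpos','eef_pos','tool_rot','wrist_force','width','grip_force')}); return s
E
python3 - <<'E'
from h import *
s=st(); a=snap('side')[0]; b=snap('top')[0]
cv2.imwrite('pics/1.png',cv2.resize(np.vstack([a,b]),(400,600))) if 0 else None
cv2.imwrite('pics/side.png',a); cv2.imwrite('pics/top.png',b)
for n in('side','top'):
    c=manip.get_calibration(n); print(n,c['fx'],c['cx'],c['cy'],np.round(c['pose'],3).tolist())
E
```

```text
{'clock': 0.0, 'qpos': [1.2415, 0.5921, 0.0483, 1.6098, -0.0333, 0.9427, -0.0337], 'eef_pos': [0.1692, -0.7041, 0.2302], 'tool_rot': [0.9931, 0.1177, -0.0002, -0.0011], 'wrist_force': [-0.3251, -0.9296, -0.0648], 'width': 0.0856, 'grip_force': 0.0}
side 543.8408557467441 272.3549436085232 202.7040560858129 [[-0.98, -0.105, 0.17, 0.307], [-0.2, 0.559, -0.805, 1.188], [-0.011, -0.822, -0.569, 0.979], [0.0, 0.0, 0.0, 1.0]]
top 494.15852846299384 286.6663118585246 209.51342021463714 [[0.007, -0.978, 0.208, 0.329], [-1.0, -0.007, 0.005, -0.072], [-0.003, -0.208, -0.978, 1.251], [0.0, 0.0, 0.0, 1.0]]
```

View pics/side.png

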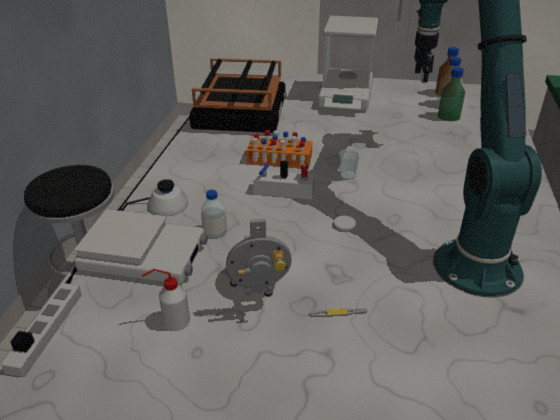

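View pics/top.png

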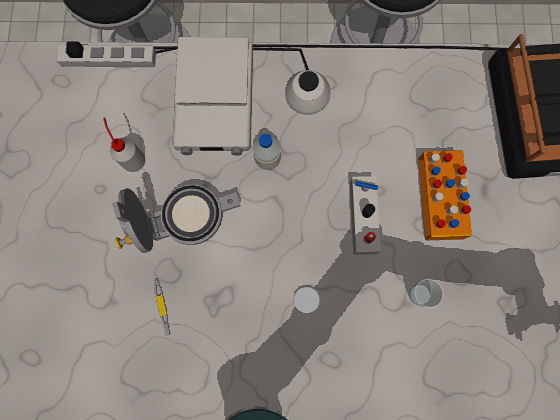

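Side view: holder with raised plate (258,262), its lug (258,230), vent (279,258), stand (285,182) with the red pin at (305,170). Top view: base ring (192,213), base lug hole about (232,199), open lid (137,220), vent (122,242), stand (367,213), pin red at (370,237), driver (368,210), T-key (366,184).

Run:
```python
from h import *
im,d,c=load('top'); W=cloud(d,c)
# base plate
m=(abs(W[...,2]-.065)<.006); m[:, :150]=0; m[:,260:]=0; m[:150]=0; m[260:]=0
cs,_=cv2.findContours(m.astype(np.uint8),cv2.RETR_CCOMP,cv2.CHAIN_APPROX_NONE)
for k in cs:
    if len(k)>8: print(len(k),cv2.boundingRect(k),cv2.minEnclosingCircle(k))
P=W[m]; print('z',np.median(P[:,2]),len(P), P.min(0),P.max(0))
def show(n,u0,u1,v0,v1,s,f):
    im,d,c=load(n); return cv2.resize(im[v0:v1,u0:u1],None,fx=s,fy=s,interpolation=cv2.INTER_CUBIC)
a=show('top',90,260,160,260,4,0); b=show('side',210,330,150,300,4,0)
cv2.imwrite('pics/a.png',a)
# colours
for n in('top','side'):
    im,d,c=load(n); W=cloud(d,c); h=cv2.cvtColor(im,cv2.COLOR_BGR2HSV).astype(int)
    red=((h[...,0]<8)|(h[...,0]>172))&(h[...,1]>150)&(h[...,2]>60); yel=(abs(h[...,0]-24)<8)&(h[...,1]>140)&(h[...,2]>90)
    for nm,mk in(('red',red),('yel',yel)):
        k,l,s,ce=cv2.connectedComponentsWithStats(mk.astype(np.uint8))
        for i in range(1,k):
            if s[i,4]>12:
                Q=W[l==i]; print(n,nm,s[i].tolist(),np.round(ce[i],1),np.round(np.nanmedian(Q,0),3),np.round(np.nanmin(Q,0),3),np.round(np.nanmax(Q,0),3))
# stand
im,d,c=load('top'); W=cloud(d,c); m=(abs(W[...,2]-.055)<.006); m[:,:340]=0;m[:,395:]=0;m[:160]=0;m[265:]=0
Q=W[m]; r=cv2.minAreaRect((Q[:,:2]*1000).astype(np.float32)); print('stand',r,np.median(Q[:,2]))
# lid plane
m=(W[...,2]>.09)&(W[...,2]<.24); m[:,:90]=0;m[:,165:]=0;m[:170]=0;m[265:]=0
Q=W[m]; print('lid',len(Q),np.round(np.median(Q,0),3))
np.save('/tmp/lid.npy',Q)
for j in range(60):
    ce=np.median(Q,0) if j==0 else Q[k].mean(0); 
    k=np.ones(len(Q),bool) if j==0 else k
    u,s,v=np.linalg.svd(Q[k]-Q[k].mean(0),full_matrices=False); k=abs((Q-Q[k].mean(0))@v[2])<max(.004,.03*.8**j)
print(k.sum(),Q[k].mean(0),v[2],Q[k].min(0),Q[k].max(0))
```

```text
327 (150, 184, 89, 60) ((194.5, 216.5), 47.207088470458984)
29 (194, 232, 14, 9) ((200.5, 236.0), 6.800835609436035)
29 (206, 222, 11, 13) ((211.0, 228.0), 6.708303928375244)
18 (213, 216, 6, 8) ((216.0, 219.5), 3.6401548385620117)
117 (161, 203, 35, 39) ((179.0, 221.5), 23.817110061645508)
11 (233, 202, 6, 4) ((235.5, 203.5), 2.549609661102295)
11 (217, 198, 6, 5) ((219.5, 199.5), 2.549609661102295)
41 (212, 197, 8, 20) ((215.5, 206.5), 9.823541641235352)
14 (224, 195, 6, 7) ((226.5, 198.0), 3.3542017936706543)
23 (164, 194, 8, 11) ((167.5, 199.0), 5.2202534675598145)
20 (170, 189, 8, 9) ((173.5, 193.0), 4.717090606689453)
89 (176, 185, 38, 15) ((194.5, 193.0), 18.927593231201172)
z 0.06568830048197749 2725 [0.49554461 0.00393206 0.05900224] [0.72182862 0.26798413 0.0709934 ]
top red [104, 118, 20, 34, 170] [115.3 141.1] [0.725 0.341 0.132] [0.71  0.326 0.114] [0.777 0.364 0.176]
top red [444, 153, 8, 9, 54] [447.5 157.1] [ 0.709 -0.461  0.091] [ 0.701 -0.469  0.077] [ 0.72  -0.452  0.099]
top red [457, 166, 10, 9, 55] [462.  169.7] [ 0.677 -0.493  0.09 ] [ 0.669 -0.503  0.076] [ 0.
[... 1590 characters left out ...]
, 10, 70] [278.  254.3] [0.488 0.275 0.194] [0.478 0.264 0.185] [0.501 0.287 0.204]
side yel [275, 261, 11, 9, 75] [279.7 265.1] [0.479 0.301 0.187] [0.468 0.294 0.174] [0.49  0.307 0.198]
side yel [239, 270, 5, 4, 19] [240.9 271.6] [0.566 0.312 0.164] [0.56  0.308 0.157] [0.571 0.315 0.167]
side yel [327, 309, 21, 5, 81] [336.8 311.2] [0.35  0.243 0.011] [0.326 0.23  0.005] [0.374 0.256 0.015]
stand ((574.8123168945312, -261.25494384765625), (190.6237030029297, 61.4868278503418), 2.243736743927002) 0.0547842253687687
lid 1453 [0.518 0.268 0.185]
1069 [0.53261043 0.26534403 0.17053769] [-0.3294523   0.94208164 -0.06279619] [0.46379543 0.24073502 0.09008738] [0.60559622 0.29170669 0.23982958]
```

View pics/a.png

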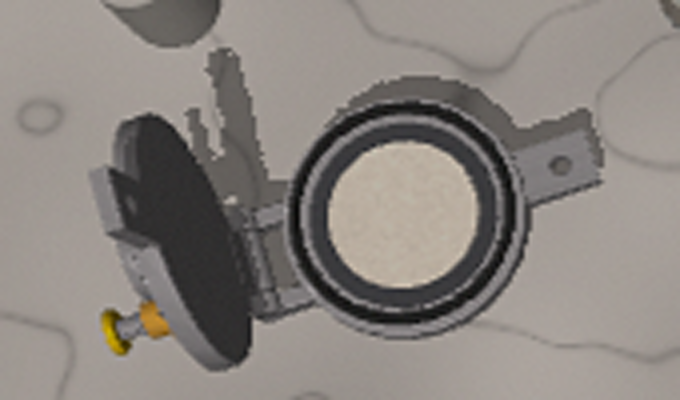

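The crop shows the base lug hole at crop (560,165), i.e. top pixel (230,201.2), base plate outline centred near (192.5,214.5), and the lid leaning just past upright with the vent at lower left.

```bash
cat >> h.py <<'E'
def ray(c,u,v,z):
    T=np.array(c['pose']); q=T[:3,:3]@np.array([(u-c['cx'])/c['fx'],(v-c['cy'])/c['fy'],1]); return T[:3,3]+q*(z-T[2,3])/q[2]
def rows(frm,to,rot):
    return np.round(R.from_quat(rot).inv().apply(np.array(to)-frm)*1000,1)
E
python3 - <<'E'
from h import *
from scipy.optimize import least_squares
im,d,c=load('top'); W=cloud(d,c)
L=ray(c,230,201.25,.060)
g=cv2.cvtColor(im,cv2.COLOR_BGR2GRAY)
# circle fit of plate edge on the cloud (robust), radius fixed 75 mm
m=(abs(W[...,2]-.065)<.006).astype(np.uint8); m[:,:155]=0;m[:,260:]=0;m[:150]=0;m[260:]=0
k=max(cv2.findContours(m,cv2.RETR_EXTERNAL,cv2.CHAIN_APPROX_NONE)[0],key=len)[:,0]
E=np.array([ray(c,u,v,.065)[:2] for u,v in k])
f=least_squares(lambda p:np.hypot(*(E-p).T)-.075,[.55,.16],loss='cauchy',f_scale=.0015); C=f.x
print('C',C,np.median(abs(f.fun)),'L',L,np.linalg.norm(L[:2]-C))
hx=(C-L[:2])/np.linalg.norm(C-L[:2]); hy=np.array([-hx[1],hx[0]]); print('hx',hx)
print('hinge',C+.095*hx,'vent shut',C-.024*hx+.042*hy,'lug100',C-.1*hx)
for n in('top',):
    h=cv2.cvtColor(im,cv2.COLOR_BGR2HSV)
print('pin hole in stand', np.array([.5748,-.2613])-.065*np.array([np.cos(np.radians(2.24)),np.sin(np.radians(2.24))]))
s=load('side'); Ws=cloud(s[1],s[2])
for nm,w in(('media',W[140:170,250:285]),('bea',W[275:310,408:445])):
    q=w.reshape(-1,3); q=q[q[:,2]>.03]; print(nm,q.min(0),q.max(0))
E
```

```text
C [0.56933794 0.16923179] 0.0024204213004847125 L [0.60164863 0.07436112 0.06      ] 0.10022187276006454
hx [-0.32239163  0.94660638]
hinge [0.53871074 0.25915939] vent shut [0.53731787 0.13297278] lug100 [0.6015771  0.07457115]
pin hole in stand [ 0.50984967 -0.26384055]
media [ 0.69791195 -0.0482078   0.03004832] [0.75126928 0.01948136 0.14396825]
bea [ 0.34791454 -0.43214137  0.03040057] [ 0.41250076 -0.36397315  0.09048622]
```

Call:
arm_command:
  series: [0, 0, 0, 30.3, -18.8, -10, 0, 0, 0, 0, 30.3, -18.8, -10, 0, 0, 0, 0, 30.3, -18.8, -10, 0, 0, 0, 0, 30.3, -18.8, -10, 0, 0, 0, 0, 30.3, -18.8, -10, 0, 0, 0, 0, 30.3, -18.8, -10, 0, 0, 0, 0, 30.3, -18.8, -10, 0, 0, 0, 0, 30.3, -18.8, -10, 0]

```text
clock: 0.77
eef_pos: [0.3707, -0.5003, 0.3113]
tool_rot: [0.993, 0.118, -0.0, -0.0]
wrist_force: [0.5, -0.1, -0.2]
width: 0.0001
grip_force: 0.0
```

Call:
arm_command:
  series: [0, 0, 0, 30.3, -18.8, -10, 0, 0, 0, 0, 30.3, -18.8, -10, 0, 0, 0, 0, 13.7, -36.8, 0, 0, 0, 0, 0, 13.7, -36.8, 0, 0, 0, 0, 0, 13.7, -36.8, 0, 0, 0, 0, 0, 13.7, -36.8, 0, 0, 0, 0, 0, 13.7, -36.8, 0, 0, 0, 0, 0, 13.7, -36.8, 0, 0]

```text
clock: 1.43
eef_pos: [0.4479, -0.2155, 0.331]
tool_rot: [0.993, 0.118, -0.0, -0.0]
wrist_force: [0.8, -0.0, -0.2]
width: 0.0001
grip_force: 0.0
```

Call:
arm_command:
  series: [0, 0, 0, 13.7, -36.8, 0, 0, 0, 0, 0, 13.7, -36.8, 0, 0, 0, 0, 0, 13.7, -36.8, 0, 0, 0, 0, 0, 13.7, -36.8, 0, 0, 0, 0, 0, 13.7, -36.8, 0, 0, 0, 0, 0, 13.7, -36.8, 0, 0, 0, 0, 0, 13.7, -36.8, 0, 0, 0, 0, 0, 13.7, -36.8, 0, 0]

```text
clock: 2.1
eef_pos: [0.4856, 0.0961, 0.3311]
tool_rot: [0.993, 0.118, -0.0, 0.0]
wrist_force: [0.9, 0.6, -0.0]
width: -0.0003
grip_force: 0.0
```

Call:
arm_command:
  series: [0, 0, 0, 13.7, -36.8, 0, 0, 0, 0, 0, 13.7, -36.8, 0, 0, 0, 0, 0, 13.7, -36.8, 0, 0, 0, 0, 0, 13.7, -36.8, 0, 0, 0, 0, 0, 13.7, -36.8, 0, 0, 0, 0, 0, 13.7, -36.8, 0, 0, 0, 0, 0, 0, 0, 0, 0, 0, 0, 0, 0, 0, 20, 0]

```text
clock: 2.77
eef_pos: [0.5154, 0.3339, 0.3143]
tool_rot: [0.993, 0.12, 0.003, -0.003]
wrist_force: [0.3, -0.4, -0.7]
width: 0.0001
grip_force: 0.0
```

Call:
arm_command:
  series: [0, 0, 0, 0, 0, 20, 0, 0, 0, 0, 0, 0, 20, 0, 0, 0, 0, 0, 0, 20, 0, 0, 0, 0, 0, 0, 19, 0, 0, 0, 0, 0, 0, 0, 0]

```text
clock: 3.18
eef_pos: [0.512, 0.3258, 0.228]
tool_rot: [0.993, 0.118, -0.004, 0.002]
wrist_force: [-0.7, -0.8, -0.9]
width: -0.0
grip_force: 0.0
```

Run:
```python
from h import *
s=st(); H=np.array([.5387,.2592]); hx=np.array([-.3224,.9466]); 
p=np.array(s['eef_pos']); print('rel hinge along hx, lateral',(p[:2]-H)@hx,(p[:2]-H)@[-hx[1],hx[0]])
for a in (.03,-.085): print(a,rows(p,[*(H+hx*a),.232],s['tool_rot']))
```

```text
{'clock': 3.1833, 'qpos': [-0.3754, 0.4715, -0.3678, 1.8683, 0.2182, 0.8502, -2.1877], 'eef_pos': [0.512, 0.3258, 0.228], 'tool_rot': [0.993, 0.1177, -0.0039, 0.0022], 'wrist_force': [-0.6812, -0.8252, -0.8938], 'width': -0.0, 'grip_force': 0.0}
rel hinge along hx, lateral 0.07161297469314547 0.003779529869621125
0.03 [ 7.6 41.1 -3.9]
-0.085 [ 18.2 155.6  -3.6]
```

Call:
arm_command:
  series: [0, 0, 0, 2, 15, 0, 0, 0, 0, 0, 2, 15, 0, 0, 0, 0, 0, 1.4, 12, 0, 0, 0, 0, 0, 1.4, 12, 0, 0, 0, 0, 0, 1.4, 12, 0, 0, 0, 0, 0, 1.4, 12, 0, 0, 0, 0, 0, 1.4, 12, 0, 0, 0, 0, 0, 1.4, 12, 0, 0]

```text
clock: 3.85
eef_pos: [0.551, 0.2305, 0.2324]
tool_rot: [0.993, 0.117, 0.0, 0.0]
wrist_force: [-1.0, 1.0, 0.5]
width: -0.0005
grip_force: 0.6
```

Call:
arm_command:
  series: [0, 0, 0, 1.4, 12, 0, 0, 0, 0, 0, 1.4, 12, 0, 0, 0, 0, 0, 1.4, 12, 0, 0, 0, 0, 0, 1.4, 12, 0, 0, 0, 0, 0, 1, 8, 0, 0, 0, 0, 0, 0, 0, 0, 0]

```text
clock: 4.35
eef_pos: [0.5712, 0.1752, 0.232]
tool_rot: [0.993, 0.116, -0.0, 0.001]
wrist_force: [0.2, 0.1, -0.5]
width: -0.0001
grip_force: 0.0
```

Call:
arm_command:
  series: [0, 0, 0, 0, 0, -10, 0, 0, 0, 0, 0, 0, -10, 0, 0, 0, 0, 0, 0, -10, 0, 0, 0, 0, 0, 0, 0, 0, 0, 0, 0, 0, 0, 0, 0, 0, 0, 0, 0, 0, 0, 0, 0, 0, 0, 0, 0, 0, 0, 0, 0, 0, 0, 0, 0, 0]

```text
clock: 5.02
eef_pos: [0.5695, 0.179, 0.2618]
tool_rot: [0.993, 0.118, -0.001, 0.0]
wrist_force: [1.0, -0.0, 0.3]
width: -0.0001
grip_force: 0.0
```

Run:
```python
from h import *
s=st(); a=snap('side')[0]; b=snap('top')[0]
cv2.imwrite('pics/b.png',np.hstack([cv2.resize(a[140:330,190:350],(480,570)),cv2.resize(b[150:270,90:180+80],(320,226*1)) if 0 else np.zeros((570,1,3),np.uint8)]))
```

```text
{'clock': 5.0167, 'qpos': [-0.1114, 0.4168, -0.364, 1.8635, 0.1857, 0.8954, -1.8985], 'eef_pos': [0.5695, 0.179, 0.2618], 'tool_rot': [0.993, 0.1177, -0.0005, 0.0002], 'wrist_force': [0.9514, -0.0242, 0.3115], 'width': -0.0001, 'grip_force': 0.0}
```

View pics/b.png

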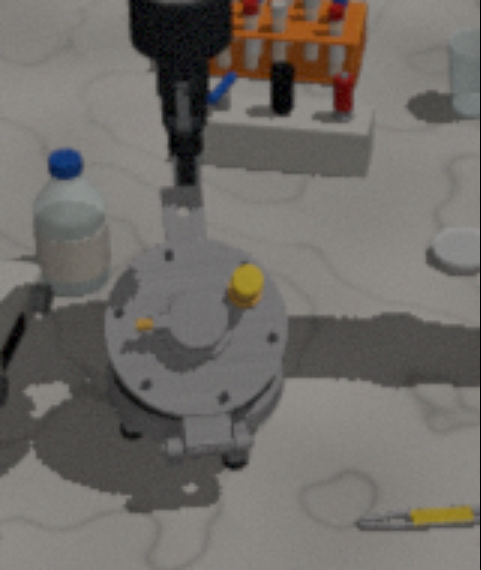

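Lid is sinking (vent head at crop (247,285)), fingers clear above the lug. I wait and then locate the yellow head.

Call:
arm_command:
  series: [0, 0, 0, 0, 0, 0, 0, 0, 0, 0, 0, 0, 0, 0, 0, 0, 0, 0, 0, 0, 0, 0, 0, 0, 0, 0, 0, 0, 0, 0, 0, 0, 0, 0, 0, 0, 0, 0, 0, 0, 0, 0, 0, 0, 0, 0, 0, 0, 0, 0, 0, 0, 0, 0, 0, 0]

```text
clock: 5.78
eef_pos: [0.5699, 0.1791, 0.2623]
tool_rot: [0.993, 0.118, 0.0, -0.0]
wrist_force: [-0.6, -0.2, -0.2]
width: -0.0003
grip_force: 0.0
```

Call:
arm_command:
  series: [0, 0, 0, 0, 0, 0, 0, 0, 0, 0, 0, 0, 0, 0, 0, 0, 0, 0, 0, 0, 0, 0, 0, 0, 0, 0, 0, 0, 0, 0, 0, 0, 0, 0, 0, 0, 0, 0, 0, 0, 0, 0, 0, 0, 0, 0, 0, 0, 0, 0, 0, 0, 0, 0, 0, 0]

```text
clock: 6.45
eef_pos: [0.5699, 0.1791, 0.2623]
tool_rot: [0.993, 0.118, -0.0, -0.0]
wrist_force: [-0.4, 0.5, 1.1]
width: 0.0001
grip_force: 0.0
```

Run:
```python
from h import *
s=st()
for n in('side','top'):
    im,d,c=snap(n); W=cloud(d,c); h=cv2.cvtColor(im,cv2.COLOR_BGR2HSV).astype(int)
    yel=(abs(h[...,0]-24)<8)&(h[...,1]>140)&(h[...,2]>90)
    k,l,t,ce=cv2.connectedComponentsWithStats(yel.astype(np.uint8))
    for i in range(1,k):
        if t[i,4]>12:
            Q=W[l==i]; print(n,t[i].tolist(),np.round(ce[i],1),np.round(np.nanmedian(Q,0),3),np.round(np.nanpercentile(Q[:,2],[5,50,90,99]),4),ray(c,*ce[i],.121))
im,d,c=load('side'); W=cloud(d,c)
H=np.array([.5387,.2592]); hx=np.array([-.3224,.9466]); x=(W[...,:2]-H)@hx; y=(W[...,:2]-H)@[-hx[1],hx[0]]
m=(x<-.03)&(x>-.17)&(abs(y)<.06)&(W[...,2]>.07)&(W[...,2]<.10); A=np.c_[x[m],np.ones(m.sum())]
print('lid slope',np.linalg.lstsq(A,W[m][:,2],rcond=None)[0], m.sum())
print('to vent above',rows(np.array(s['eef_pos']),[.5373,.1330,.15],s['tool_rot']))
```

```text
{'clock': 6.45, 'qpos': [-0.1112, 0.4164, -0.3642, 1.8629, 0.1856, 0.8953, -1.8985], 'eef_pos': [0.5699, 0.1791, 0.2623], 'tool_rot': [0.9931, 0.1176, -0.0, -0.0], 'wrist_force': [-0.4263, 0.4714, 1.0975], 'width': 0.0001, 'grip_force': 0.0}
side [265, 235, 10, 7, 52] [269.3 238.2] [0.538 0.137 0.126] [0.1228 0.1259 0.1278 0.1294] [0.53911857 0.13136423 0.121     ]
side [267, 244, 8, 8, 43] [270.8 248.1] [0.533 0.141 0.096] [0.0895 0.0964 0.1053 0.1082] [0.52761907 0.16929436 0.121     ]
side [327, 309, 21, 5, 78] [336.6 311.3] [0.351 0.244 0.011] [0.0076 0.0106 0.0134 0.0153] [0.34578142 0.35127747 0.121     ]
top [180, 191, 4, 5, 17] [181.6 193.1] [0.61  0.184 0.107] [0.1044 0.1072 0.1108 0.1115] [0.6065559  0.18162477 0.121     ]
top [195, 217, 14, 14, 142] [201.6 223.3] [0.535 0.132 0.122] [0.088  0.1224 0.1266 0.1287] [0.53455711 0.13125305 0.121     ]
top [432, 233, 40, 4, 93] [451.2 234.7] [ 0.522 -0.466  0.057] [0.0536 0.0572 0.0605 0.0613] [ 0.51174767 -0.44685194  0.121     ]
lid slope [-0.05050665  0.08241144] 1343
to vent above [-42.5  37.2 112.3]
```

Call:
arm_command:
  series: [0, 0, 0, -14.2, 12.4, 15, 0, 0, 0, 0, -14.2, 12.4, 15, 0, 0, 0, 0, -14.1, 12.4, 15, 0, 0, 0, 0, 0, 0, 25, 0, 0, 0, 0, 0, 0, 25, 0, 0, 0, 0, 0, 0, 15, 0, 0, 0, 0, 0, 0, 7, 0, 0, 0, 0, 0, 0, 5, 0]

```text
clock: 7.22
eef_pos: [0.537, 0.133, 0.1394]
tool_rot: [0.993, 0.118, -0.001, 0.0]
wrist_force: [0.6, 0.1, -0.3]
width: -0.0
grip_force: 0.0
```

Call:
arm_command:
  series: [0, 0, 0, 0, 0, 5, 0, 0, 0, 0, 0, 0, 5, 0, 0, 0, 0, 0, 0, 4, 0, 0, 0, 0, 0, 0, 4, 0, 0, 0, 0, 0, 0, 3, 0, 0, 0, 0, 0, 0, 0, 0, 0]

```text
invalid input
```

Call:
arm_command:
  series: [0, 0, 0, 0, 0, 5, 0, 0, 0, 0, 0, 0, 5, 0, 0, 0, 0, 0, 0, 4, 0, 0, 0, 0, 0, 0, 4, 0, 0, 0, 0, 0, 0, 4, 0, 0, 0, 0, 0, 0, 3, 0, 0, 0, 0, 0, 0, 0, 0]

```text
clock: 7.8
eef_pos: [0.5382, 0.1324, 0.1154]
tool_rot: [0.993, 0.117, 0.001, 0.0]
wrist_force: [0.7, -1.6, 4.6]
width: 0.0001
grip_force: 2.2
```

Call:
arm_command:
  series: [0, 0, 0, 0, 0, 3, 0, 0, 0, 0, 0, 0, 3, 0, 0, 0, 0, 0, 0, 2, 0, 0, 0, 0, 0, 0, 0, 0, 0, 0, 0, 0, 0, 0, 0]

```text
clock: 8.22
eef_pos: [0.5386, 0.1316, 0.1115]
tool_rot: [0.993, 0.117, 0.001, 0.002]
wrist_force: [-5.7, -6.2, 31.8]
width: -0.0004
grip_force: 16.4
```

Call:
arm_command:
  series: [0, 0, 0, 0, 0, 0, 0, 0, 0, 0, 0, 0, -15, 0, 0, 0, 0, 0, 0, -25, 0, 0, 0, 0, 0, 0, -35, 0, 0, 0, 0, 0, 0, -35, 0, 0, 0, 0, -10.8, 34.3, 0, 0, 0, 0, 0, -10.8, 34.3, 0, 0, 0, 0, 0, -10.8, 34.3, 0, 0]

```text
clock: 8.88
eef_pos: [0.5298, 0.0255, 0.2182]
tool_rot: [0.993, 0.119, 0.001, -0.0]
wrist_force: [0.9, -0.0, -0.2]
width: -0.0
grip_force: 0.0
```

Call:
arm_command:
  series: [0, 0, 0, -10.8, 34.3, 0, 60, 0, 0, 0, -10.8, 34.3, 0, 60, 0, 0, 0, -10.8, 34.3, 0, 60, 0, 0, 0, -10.8, 34.3, 0, 60, 0, 0, 0, -10.8, 34.3, 0, 60, 0, 0, 0, -10.8, 34.3, 0, 60, 0, 0, 0, -10.8, 34.3, 0, 60, 0, 0, 0, 0, 0, 0, 60]

```text
clock: 9.55
eef_pos: [0.5105, -0.2349, 0.2169]
tool_rot: [0.994, 0.112, -0.001, 0.002]
wrist_force: [-0.8, 0.3, -0.6]
width: 0.0599
grip_force: 0.0
```

Call:
arm_command:
  series: [0, 0, 0, 0, 0, 0, 60, 0, 0, 0, 0, 0, 0, 60]

```text
clock: 9.72
eef_pos: [0.5122, -0.2249, 0.217]
tool_rot: [0.993, 0.118, -0.0, -0.001]
wrist_force: [0.2, -0.4, -0.6]
width: 0.0599
grip_force: 0.0
```

Run:
```python
from h import *
s=st(); s=manip.state()
im,d,c=snap('wrist'); W=cloud(d,c); h=cv2.cvtColor(im,cv2.COLOR_BGR2HSV).astype(int)
cv2.imwrite('pics/w.png',im)
for n in('wrist','top','side'):
    im,d,c=snap(n) if n!='wrist' else (im,d,c); W=cloud(d,c); h=cv2.cvtColor(im,cv2.COLOR_BGR2HSV).astype(int)
    red=((h[...,0]<8)|(h[...,0]>172))&(h[...,1]>150)&(h[...,2]>60)
    k,l,t,ce=cv2.connectedComponentsWithStats(red.astype(np.uint8))
    for i in range(1,k):
        Q=W[l==i]; q=np.nanmedian(Q,0)
        if t[i,4]>12 and np.hypot(q[0]-.51,q[1]+.26)<.04: print(n,t[i].tolist(),np.round(ce[i],1),np.round(q,4),np.round(np.nanmin(Q,0),3),np.round(np.nanmax(Q,0),3))
```

```text
{'clock': 9.7167, 'qpos': [0.5625, 0.4167, -0.3032, 1.9881, 0.1743, 0.7621, -1.178], 'eef_pos': [0.5122, -0.2249, 0.217], 'tool_rot': [0.9931, 0.1176, -0.0001, -0.0007], 'wrist_force': [0.1715, -0.4295, -0.5815], 'width': 0.0599, 'grip_force': 0.0}
wrist [312, 204, 26, 28, 380] [325. 218.] [ 0.5141 -0.2624  0.1053] [ 0.502 -0.274  0.09 ] [ 0.523 -0.254  0.107]
side [301, 164, 7, 13, 64] [304.  170.3] [ 0.5093 -0.2574  0.093 ] [ 0.501 -0.275  0.07 ] [ 0.521 -0.249  0.11 ]
```

View pics/w.png

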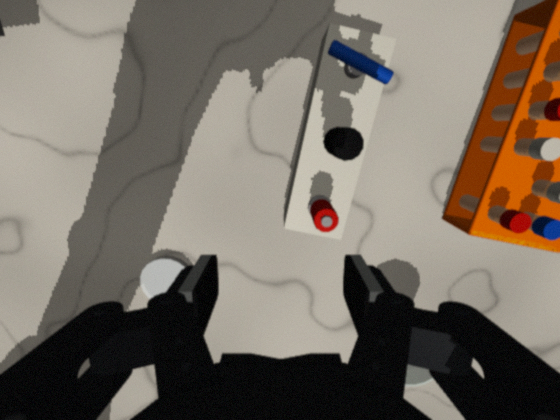

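Wrist view: pin top at (325,217), driver (345,143), T-key (360,60); fingers open and clear, pin roughly 38 mm ahead along tool y.

Call:
arm_command:
  series: [0, 0, 0, -4.4, 18.4, 0, 60, 0, 0, 0, -4.4, 18.4, 0, 60, 0, 0, 0, 0, 0, 20, 60, 0, 0, 0, 0, 0, 20, 60, 0, 0, 0, 0, 0, 20, 60, 0, 0, 0, 0, 0, 20, 60, 0, 0, 0, 0, 0, 20, 60, 0, 0, 0, 0, 0, 0, 60]

```text
clock: 10.53
eef_pos: [0.5104, -0.2608, 0.114]
tool_rot: [0.993, 0.119, -0.003, -0.002]
wrist_force: [-0.2, 0.6, 0.6]
width: 0.0597
grip_force: 0.0
```

Run:
```python
from h import *
s=st(); im,d,c=snap('wrist'); W=cloud(d,c); h=cv2.cvtColor(im,cv2.COLOR_BGR2HSV).astype(int)
red=((h[...,0]<8)|(h[...,0]>172))&(h[...,1]>150)&(h[...,2]>60)
Q=W[red]; z=Q[:,2]; k=(np.hypot(Q[:,0]-.51,Q[:,1]+.262)<.03)&(z>.095)
v,u=np.where(red); print(k.sum(),np.median(Q[k],0),Q[k].min(0),Q[k].max(0))
if k.sum(): 
    P=(Q[k].min(0)+Q[k].max(0))/2; P[2]=.069; print(rows(s['eef_pos'],P,s['tool_rot']))
```

```text
{'clock': 10.5333, 'qpos': [0.5722, 0.5757, -0.2464, 2.0267, 0.2451, 0.574, -1.1758], 'eef_pos': [0.5104, -0.2608, 0.114], 'tool_rot': [0.9929, 0.1191, -0.0029, -0.0021], 'wrist_force': [-0.2288, 0.5701, 0.6018], 'width': 0.0597, 'grip_force': 0.0}
953 [ 0.51493305 -0.26310407  0.10548875] [ 0.50139599 -0.27421116  0.09538604] [ 0.52309046 -0.25366069  0.10755807]
[ 1.3  3.7 45. ]
```

Call:
arm_command:
  series: [0, 0, 0, 1.3, 2.5, 15, 60, 0, 0, 0, 0, 0, 15, 60, 0, 0, 0, 0, 0, 12, 60, 0, 0, 0, 0, 0, 5, 60, 0, 0, 0, 0, 0, 0, 60, 0, 0, 0, 0, 0, 0, 60]

```text
clock: 11.08
eef_pos: [0.5147, -0.2655, 0.0708]
tool_rot: [0.993, 0.118, 0.0, 0.0]
wrist_force: [0.1, -0.0, -0.5]
width: 0.0604
grip_force: 0.0
```

Call:
arm_command:
  series: [0, 0, 0, 0, 0, 0, 10, 0, 0, 0, 0, 0, 0, 10, 0, 0, 0, 0, 0, 0, 10, 0, 0, 0, 0, 0, 0, 10, 0, 0, 0, 0, 0, 0, 10, 0, 0, 0, 0, 0, 0, 10]
  force: 80

```text
clock: 11.58
eef_pos: [0.5146, -0.2653, 0.0711]
tool_rot: [0.993, 0.118, 0.0, 0.0]
wrist_force: [-1.0, 1.8, 5.8]
width: 0.0202
grip_force: 77.9
```

Call:
arm_command:
  series: [0, 0, 0, 0, 0, -10, 10, 0, 0, 0, 0, 0, -25, 10, 0, 0, 0, 0, 0, -30, 10, 0, 0, 0, 0, 0, -30, 10, 0, 0, 0, 0, 0, -25, 10, 0, 0, 0, 0, 0, 0, 10, 0, 0, 0, 8.2, -15.5, 0, 10, 0, 0, 0, 16.4, -31, 0, 10]

```text
clock: 12.25
eef_pos: [0.5256, -0.2205, 0.1907]
tool_rot: [0.994, 0.113, -0.0, 0.002]
wrist_force: [0.4, 0.1, -0.7]
width: 0.0203
grip_force: 78.4
```

Call:
arm_command:
  series: [0, 0, 0, 16.4, -31, 0, 10, 0, 0, 0, 16.4, -31, 0, 10, 0, 0, 0, 16.4, -31, 0, 10, 0, 0, 0, 16.4, -31, 0, 10, 0, 0, 0, 16.4, -31, 0, 10, 0, 0, 0, 16.4, -31, 0, 10, 0, 0, 0, 16.4, -31, 0, 10, 0, 0, 0, 16.4, -31, 0, 10]

```text
clock: 12.92
eef_pos: [0.5966, 0.0583, 0.1898]
tool_rot: [0.993, 0.118, -0.001, 0.0]
wrist_force: [0.6, 0.1, -0.9]
width: 0.02
grip_force: 78.4
```

Call:
arm_command:
  series: [0, 0, 0, 8.2, -15.5, 0, 10, 0, 0, 0, 0, 0, 0, 10, 0, 0, 0, 0, 0, 0, 10, 0, 0, 0, 0, 0, 0, 10]

```text
clock: 13.25
eef_pos: [0.6006, 0.0724, 0.1897]
tool_rot: [0.993, 0.117, -0.001, 0.001]
wrist_force: [0.3, -0.5, -0.4]
width: 0.0207
grip_force: 78.4
```

Run:
```python
from h import *
s=st(); 
a=snap('side')[0]; b=snap('top')[0]
w=snap('wrist')[0]
f=lambda i,u0,u1,v0,v1,sz: cv2.resize(i[v0:v1,u0:u1],sz,interpolation=cv2.INTER_CUBIC)
cv2.imwrite('pics/c.png',np.vstack([np.hstack([f(a,220,300,180,255,(400,375)),f(b,180,260,160,235,(400,375))]),]))
cv2.imwrite('pics/w2.png',w)
```

```text
{'clock': 13.25, 'qpos': [0.0202, 0.5059, -0.2995, 1.9108, 0.2114, 0.7573, -1.7347], 'eef_pos': [0.6006, 0.0724, 0.1897], 'tool_rot': [0.9931, 0.1171, -0.0009, 0.0007], 'wrist_force': [0.2926, -0.5499, -0.3717], 'width': 0.0207, 'grip_force': 78.3874}
```

View pics/c.png

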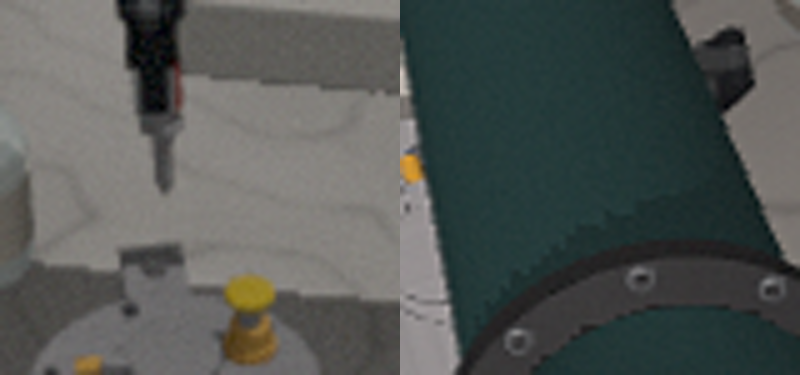

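View pics/w2.png

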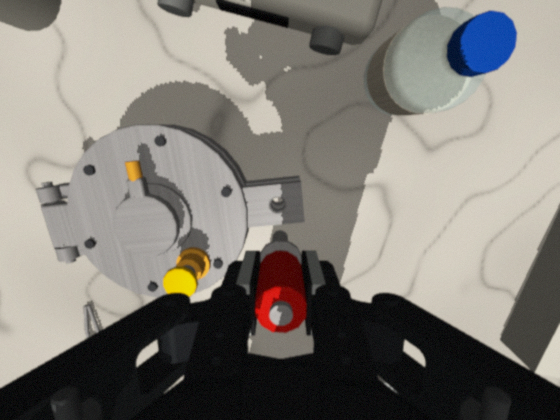

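Wrist view: lid-lug hole at (278,204), pin top centre at (281,313), tip peeping out near (280,236); side crop shows the pin upright, tip above the lug.

```bash
python3 - <<'E'
from h import *
s=manip.state(); im,d,c=load('wrist'); p=np.array(s['eef_pos']); W=cloud(d,c)
print('hole',ray(c,278,204,.082), 'pintop',ray(c,281,313,p[2]+.034),'tip',ray(c,280,234,p[2]-.058),'eef',p)
print('lug z',np.nanmedian(W[190:200,285:298].reshape(-1,3),0),'pintop z',W[313,281],'neck',W[240:246:3,280])
# hole & pin tip in side view
im,d,c=load('side'); Ws=cloud(d,c); print('tip side', ray(c,220+165/5,180+190/5,p[2]-.058))
print('lug hole side',ray(c,220+152/5,180+268/5,.082))
E
python3 - <<'E'
import cv2
im=cv2.imread('pics/w2.png'); cv2.imwrite('pics/w3.png',cv2.resize(im[180:340,210:350],None,fx=3.7,fy=3.7,interpolation=cv2.INTER_CUBIC))
E
```

```text
hole [0.60544737 0.07478042 0.082     ] pintop [0.59717489 0.07084171 0.22400411] tip [0.59760773 0.07127361 0.13200411] eef [0.60092136 0.07169542 0.19000411]
lug z [0.61570447 0.06628775 0.08187423] pintop z [0.60003797 0.07154078 0.22849302] neck [[0.60959757 0.07415245 0.17641033]
 [0.6083129  0.07384878 0.1773856 ]]
tip side [0.59580076 0.06948012 0.13200411]
lug hole side [0.60360059 0.07350418 0.082     ]
```

View pics/w3.png

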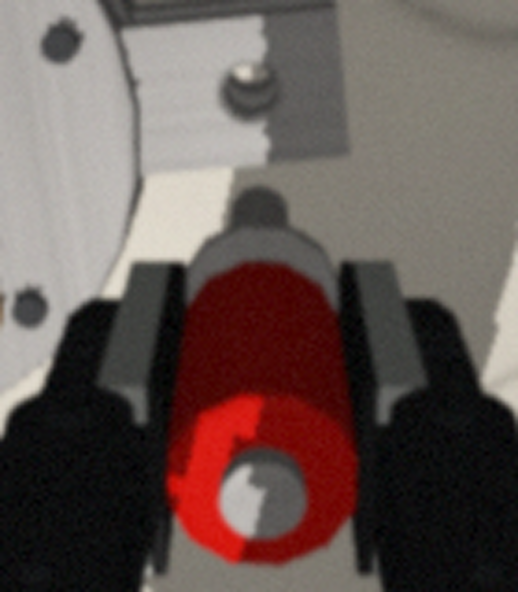

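Call:
arm_command:
  series: [0, 0, 0, 4, -0.9, 0, 10, 0, 0, 0, 4, -0.9, 10, 10, 0, 0, 0, 0, 0, 15, 10, 0, 0, 0, 0, 0, 13, 10, 0, 0, 0, 0, 0, 4, 10, 0, 0, 0, 0, 0, 0, 10, 0, 0, 0, 0, 0, 0, 10]

```text
clock: 13.98
eef_pos: [0.6085, 0.0776, 0.1478]
tool_rot: [0.993, 0.118, -0.001, -0.0]
wrist_force: [-1.0, -0.1, -1.7]
width: 0.0197
grip_force: 78.4
```

Run:
```python
from h import *
s=st(); 
a=snap('side')[0]; w=snap('wrist')[0]
f=lambda i,u0,u1,v0,v1,sz: cv2.resize(i[v0:v1,u0:u1],sz,interpolation=cv2.INTER_CUBIC)
cv2.imwrite('pics/d.png',np.hstack([f(a,230,280,190,250,(400,480)),f(w,230,330,170,290,(400,480))]))
```

```text
{'clock': 13.9833, 'qpos': [-0.0013, 0.5685, -0.2813, 1.9212, 0.2383, 0.6849, -1.7613], 'eef_pos': [0.6085, 0.0776, 0.1478], 'tool_rot': [0.9931, 0.1176, -0.0005, -0.0], 'wrist_force': [-0.9595, -0.1273, -1.6761], 'width': 0.0197, 'grip_force': 78.3894}
```

View pics/d.png

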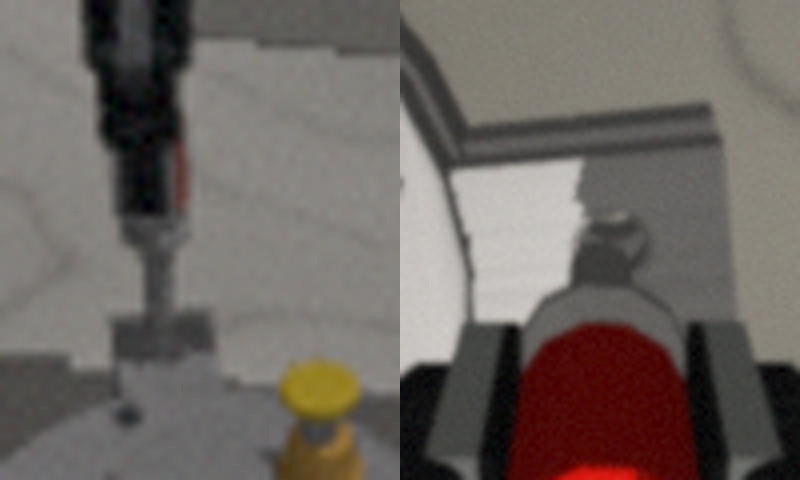

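Side crop: shank over the lug (165,320). Wrist crop: hole rim centred near (613,243) and the shank about 11 crop pixels (~2.5 mm) left of it.

```bash
python3 - <<'E'
from h import *
s=manip.state(); p=np.array(s['eef_pos']); im,d,c=load('wrist'); r=R.from_quat(s['tool_rot'])
T=np.array(c['pose']); 
def pix(X):
    q=T[:3,:3].T@(np.array(X)-T[:3,3]); return c['fx']*q[0]/q[2]+c['cx'],c['fy']*q[1]/q[2]+c['cy']
h=ray(c,283.2,230.7,.082); print('hole',h,'hole in tool',rows(p,h,s['tool_rot']))
for ox in(-4,-2,0,2): 
    X=p+r.apply([ox/1000,0,.058]); Y=p+r.apply([ox/1000,0,.050]); print(ox,'tip px in crop',[(round(400+(u-230)*4),round((v-170)*4)) for u,v in(pix(X),pix(Y),pix(p+r.apply([ox/1000,0,-.039])))])
E
python3 - <<'E'
import cv2
im=cv2.imread('pics/d.png')
E
```

```text
hole [0.60588136 0.07529463 0.082     ] hole in tool [-3.9  1.7 66.7]
-4 tip px in crop [(603, 260), (603, 277), (605, 605)]
-2 tip px in crop [(603, 249), (603, 265), (605, 586)]
0 tip px in crop [(603, 238), (603, 254), (605, 567)]
2 tip px in crop [(603, 227), (603, 242), (605, 549)]
```

Call:
arm_command:
  series: [0, 0, 0, -1.4, 2, 0, 10, 0, 0, 0, 0, 0, 0, 10, 0, 0, 0, 0, 0, 5, 10, 0, 0, 0, 0, 0, 5, 10, 0, 0, 0, 0, 0, 5, 10, 0, 0, 0, 0, 0, 3, 10, 0, 0, 0, 0, 0, 0, 10]

```text
clock: 14.67
eef_pos: [0.607, 0.0753, 0.1291]
tool_rot: [0.993, 0.118, -0.001, 0.0]
wrist_force: [-0.0, 0.4, -0.6]
width: 0.0202
grip_force: 78.4
```

Call:
arm_command:
  series: [0, 0, 0, 0, 0, 5, 10, 0, 0, 0, 0, 0, 5, 10, 0, 0, 0, 0, 0, 5, 10, 0, 0, 0, 0, 0, 3, 10, 0, 0, 0, 0, 0, 0, 10]

```text
clock: 15.08
eef_pos: [0.6071, 0.0752, 0.1113]
tool_rot: [0.993, 0.118, -0.001, 0.0]
wrist_force: [-0.0, -0.2, -1.9]
width: 0.0201
grip_force: 78.4
```

Call:
arm_command:
  series: [0, 0, 0, 0, 0, 4, 10, 0, 0, 0, 0, 0, 4, 10, 0, 0, 0, 0, 0, 4, 10, 0, 0, 0, 0, 0, 3, 10, 0, 0, 0, 0, 0, 0, 10]
  force: 100

```text
clock: 15.5
eef_pos: [0.6077, 0.0753, 0.0967]
tool_rot: [0.993, 0.118, -0.0, 0.0]
wrist_force: [-0.0, 0.1, -0.1]
width: 0.02
grip_force: 97.6
```

Call:
arm_command:
  series: [0, 0, 0, 0, 0, 2, 10, 0, 0, 0, 0, 0, 2, 10, 0, 0, 0, 0, 0, 1, 10, 0, 0, 0, 0, 0, 0, 10]

```text
clock: 15.83
eef_pos: [0.6078, 0.0751, 0.0925]
tool_rot: [0.993, 0.118, 0.0, 0.0]
wrist_force: [-1.1, -1.4, 3.2]
width: 0.0199
grip_force: 97.7
```

Call:
arm_command:
  series: [0, 0, 0, 0, 0, 2, 10, 0, 0, 0, 0, 0, 1, 10, 0, 0, 0, 0, 0, 0, 10, 0, 0, 0, 0, 0, 0, 10]

```text
clock: 16.17
eef_pos: [0.6079, 0.0752, 0.092]
tool_rot: [0.993, 0.118, 0.0, 0.001]
wrist_force: [-5.1, -1.1, 19.5]
width: 0.0197
grip_force: 100.2
```

Call:
arm_command:
  series: [0, 0, 0, 0, 0, 0, 10, 0, 0, 0, 0, 0, 0, 10, 0, 0, 0, 0, 0, 0, 10, 0, 0, 0, 0, 0, 0, 10]

```text
clock: 16.5
eef_pos: [0.6079, 0.0751, 0.092]
tool_rot: [0.993, 0.118, 0.0, 0.001]
wrist_force: [-5.3, -0.9, 19.0]
width: 0.02
grip_force: 100.2
```

Run:
```python
from h import *
s=st(); a,d,c=snap('side'); W=cloud(d,c)
H=np.array([.5387,.2592]); hx=np.array([-.3224,.9466]); x=(W[...,:2]-H)@hx; y=(W[...,:2]-H)@[-hx[1],hx[0]]
m=(x<-.03)&(x>-.17)&(abs(y)<.06)&(W[...,2]>.07)&(W[...,2]<.10); A=np.c_[x[m],np.ones(m.sum())]
print('lid slope',np.linalg.lstsq(A,W[m][:,2],rcond=None)[0], m.sum())
m=(x<-.172)&(x>-.185)&(abs(y)<.015)&(W[...,2]>.07)&(W[...,2]<.09); print('lug z',np.median(W[m][:,2]),m.sum())
cv2.imwrite('pics/e.png',cv2.resize(a[180:280,210:310],(500,500),interpolation=cv2.INTER_CUBIC))
```

```text
{'clock': 16.5, 'qpos': [-0.0232, 0.6434, -0.2482, 1.953, 0.2761, 0.5774, -1.7915], 'eef_pos': [0.6079, 0.0751, 0.092], 'tool_rot': [0.9931, 0.1175, 0.0002, 0.0007], 'wrist_force': [-5.254, -0.9156, 18.9864], 'width': 0.02, 'grip_force': 100.2402}
lid slope [-0.01819913  0.08239616] 1324
lug z 0.07875312192771033 23
```

View pics/e.png

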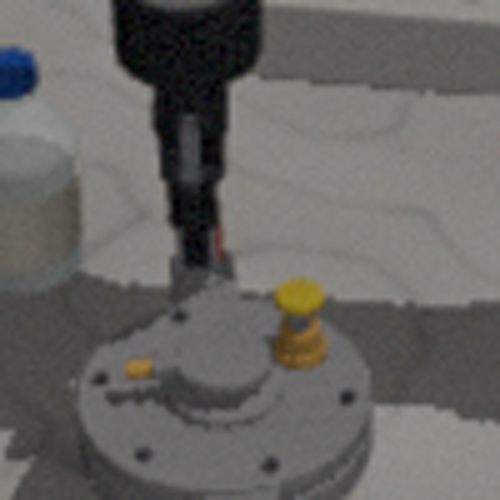

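The pin is down on the lug, the vent is up at crop (300,300), and the measured plate slope dropped by 0.032 rad, so the plates are fully shut with about 19 N pressing.

```bash
python3 -c "
from rig import manip
print(manip.close_job())"
```

```text
the job is handed in; nothing more can be done
None
```

I handed the job in at about 16.5 s, with the top plate swung shut, the vent pressed to its stop and back up, and the red pin through both lugs, still gripped and pressed down with about 19 N; no verdict was returned.

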